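Back off a bolt tensioner's locking ring and reset its piston

TASK

With a fingertip on its knurled rim, roll the big locking ring of the bolt tensioner loose (counter-clockwise seen from above) by two full turns, stopping with the bright line on the ring back at the pointer on the foot. Then press the piston in the middle of the tensioner all the way down with a fingertip and move clear. Leave the small thumbwheel, the press button and the loose things on the bench as they are.

Things in the scene. Friction and masses are not known exactly. Their poses are not given: they have to be found in the camera images.
- tensioner: bolt tensioner fixed to the bench: round foot (156 mm diameter, 15 mm thick), grey body (92 mm diameter) up to 49 mm high, knurled ring above it, steel piston in the middle. Origin: centre of the underside, on the ring's axis. z is up; x points to the pointer, a steel fin on the foot (58 to 76 mm from the axis, 5 mm wide, top 29 mm above the bench).
- ring_center (a point): centre of the knurled locking ring: on its axis, 65 mm above the bench; does not turn. The dark steel ring is 110 mm in diameter over the knurl, 30 mm tall (50 to 80 mm above the bench); 36 upright ribs 2.5 mm high, 4.5 mm wide. A fingertip pushed inward on the rim and moved round it takes the ring along; the space around the ring, above 50 mm, is free.
- lock_ring (a joint): turn of the ring in rad: 0 is tight (as found, at a stop, bright line at the pointer), grows counter-clockwise seen from above (loosening), 6.283 per turn, end stop 18.85. Friction 0.12 N m (2 N at the rim); stays where it is left, does not rise. A bright radial line on its top face, 28 to 50 mm from the axis, shows its angle.
- piston_top (a point): centre of the top face of the steel piston, a vertical plunger 34 mm in diameter on the tensioner's axis. When fully up the face is 100 mm above the bench; when fully down 86 mm, which is 4 mm above the steel hub around it and 6 mm above the ring.
- piston (a joint): how far the piston has been pressed down from its upper end in m: 0 fully up, 0.014 all the way down. Found 0 to 0.004 down. Has friction of about 6 N and no spring: it stays where it is left. It must stay up until the ring is loosened.
- gauge_stand: bystander: small gauge stand fixed to the bench, rusty block 90 x 70 x 20 mm with a post and a small knurled thumbwheel (48 mm diameter, 50 to 66 mm above the bench), 78 mm tall. Origin: centre of the underside.
- thumbwheel (a joint): bystander: turn of the small thumbwheel on the gauge stand in rad, 0 as found; leave it
- press_button (a joint): bystander: travel in m of the round push button (32 mm diameter) on the base of the pneumatic press at the left side of the bench, 0 as found; leave it
- hex_nut: bystander, loose: corroded hex nut, 55 mm across flats, 29 mm tall; origin at the centre of the underside
- shim: bystander, loose: dented flat steel shim 75 x 50 x 5 mm; origin at the centre of the underside
- sleeve: bystander, loose: hard plastic sleeve, 42 mm diameter, 40 mm tall, standing; origin at the centre of the underside
- dust_cap: bystander, loose: black dust cap, 54 mm diameter, 24 mm tall; origin at the centre of the underside
Things that resemble listed ones, but are neither listed nor needed, are in the scene too. What is shaped like the tensioner but orange or yellow is not meant.

How it is judged:
By the outcome, as a careful person would: the job done as asked, in the order asked, and still so for the second after the job is handed in, with the robot touching nothing.
It also fails if it takes over 64 s, if anything falls off the work surface, if the arm or the gripper's body presses on something with over 40 N, if the wrist force passes 120 N, or if a joint passes its speed limit or range.

ROBOT

A 6-joint arm with a two-finger parallel gripper is mounted at the origin on the work surface. World frame = base frame: x ahead of the robot, y to its left, z up, the work surface at z = 0. Lengths are in mm, angles in degrees, forces in N, time in s.
With the tool pointing down it reaches from about 300 to 850 mm from the base axis. Payload 4.2 kg.
Tool frame: the origin (TCP) lies midway between the tips of the shut fingers; the grasp point (between the pads) lies 19 mm behind it (env.tcp_to_grasp is the distance from the TCP to the grasp point, in mm); z points along the fingers, x is the direction in which the jaws open and shut, and the axes are right-handed (so a half turn about z gives the same grasp; the last joint's range is limited). The gripper opens to 91 mm and grips with 3 to 60 N. Pads are 32 mm wide; open, the fingers measure 118 mm over their backs; the gripper's body (76 mm by 178 mm) begins 60 mm behind the grasp point.
Start: joints at [-77.12, 18.312, 89.639, -0, 72.044, -1.146], TCP at [139.361, -557.873, 213.976] pointing down, gripper open.
Joint ranges: [-177.97, 177.97], [-48.28, 115.42], [12.27, 149.76], [-77.06, 257.06], [2.81, 150.46], [-146.56, 146.56]. Speed limits (degrees/s): [147.25, 147.25, 180, 180, 180, 180].

INTERFACE

Orientations are given as [roll, pitch, yaw] about the fixed x, y, z axes, in that order (R = Rz(yaw) Ry(pitch) Rx(roll)).
In Python, from workcell import env gives the robot as it stands.
- The arm moves only by the tool drive_tool, never from a script. Its argument "motion" is a list of rows, each a list of 2 entries, a list of its own where there are three numbers: the shift along the world's x, y, z in m, then the turn, a rotation vector about the world's x, y, z in rad. In form: [[[dx, dy, dz], [wx, wy, wz]], ...]. A call has exactly 10 rows; each row shifts and turns the commanded pose from where the row before left it; what a row does not reach is not made up. A row lasts 1/12 s, in which the tool goes at most 41.7 mm and 7.16 degrees, less where a joint would pass 70% of its speed; a pose out of reach is approached as far as the arm can. A call is refused whole if a number of a shift passes 0.0417 or a number of a turn 0.125, either way. A call with a gripper value outside its range is refused whole. "claw" is the opening, from 0 (shut) to 1 (fully open), set as the call begins (left out, the last holds). The fingers move at their own pace and stop on an object; "force" is the grip in N (left out, the last holds). Time passes only in rows, so rows that do not move let the fingers close, or fill a call up. It gives the time, the measured TCP pose, the force and the opening at its end, in the units of the state.
- env.state(): the state, without advancing time (a new reading comes with each control period).
- env.grab_frame(name): name is "side" or "top" or "wrist"; returns the picture (400x640x3 uint8, red, green, blue); there is no depth.
- env.camera_params(name): a dict with "fov_y" (degrees; the focal length in pixels is half the picture's height over the tangent of half this angle, whatever the lens; pixels are square), "cx", "cy" (the principal point, pixels), "pose" (4x4, takes a point from camera to world coordinates). Camera axes: x right, y down, z forward; pixel columns grow to the right and rows downward; lengths in mm; the calibration is good to about 2 mm. A picture is of the moment at which its call begins: read the wrist's pose just before it. camera_params takes no time and is no camera call; for the wrist camera it gives the pose at the moment of the call.
- env.job_done(): hands the job in, once; it reports no verdict.
The state is a dict: "time_s": time; "qpos": joint angles; "qvel": joint speeds; "effort": joint torques, N m; "ee_pos": TCP position; "ee_rot": TCP orientation; "force": force on the tool from outside, world axes, zero at the start; "torque": the same for the moment, N m; "gripper_width": finger opening in mm.
Only numpy, scipy, OpenCV 4.12 (cv2) and the standard library are available. Lean on these libraries where they do the work, as an engineer would, in place of code of your own. Each camera call takes 0.05 s, during which the arm holds its last target.

## Working session

There is one attempt and no reset: what is moved stays moved. The work goes in short steps, Python scripts to look and compute and a tool call to move; the robot and the scene stay as the last step left them, time stands still between calls to the robot, and variables do not carry over. Pictures are saved under pics/ and viewed, and the job is handed in when it is done.

Besides the shell and the picture viewer there is one more tool, called after "Request:" by a JSON object that holds its "api" and its "payload". drive_tool: Moves the arm, as the interface text tells. Its arguments: {"type":"object","properties":{"motion":{"type":"array","items":{"type":"array"}},"claw":{"type":"number"},"force":{"type":"number"}},"required":["motion"]}

```bash
ls; mkdir -p pics
python3 - <<'E'
from workcell import env
import cv2
print(env.state())
for n in ["side","top","wrist"]:
    p=env.camera_params(n); print(n,p)
    cv2.imwrite(f"pics/{n}0.png",env.grab_frame(n)[:,:,::-1])
E
```

```text
pics
{'time_s': 0.0, 'qpos': array([-7.71191085e+01,  1.83516943e+01,  8.97073718e+01,  3.81616403e-04,
        7.20446401e+01, -1.14598005e+00]), 'qvel': array([-0.02038676, -0.08975012, -0.00568575,  0.10843958, -0.03555086,
        0.03894837]), 'effort': array([-4.73939019e-05, -4.12464237e+01, -2.31975389e+01,  7.29007297e-02,
        4.58333921e-02, -1.52636926e-04]), 'ee_pos': array([ 139.25314946, -557.34794889,  213.11321911]), 'ee_rot': array([-1.79997563e+02,  1.03678179e-01, -7.59732442e+01]), 'force': array([-0.44730341, -0.49767106,  0.88382385]), 'torque': array([-0.03141226,  0.01906482,  0.0082985 ]), 'gripper_width': 91.17665954352627}
side {'fov_y': 56.134455024795734, 'cx': 318.48356878339314, 'cy': 199.18708214967378, 'pose': array([[-9.65468629e-01, -1.95426274e-01,  1.72275647e-01,
         4.02392763e+02],
       [-2.60380842e-01,  7.45412551e-01, -6.13646434e-01,
         7.79258874e+02],
       [-8.49379311e-03, -6.37313659e-01, -7.70557691e-01,
         9.64485026e+02],
       [ 0.00000000e+00,  0.00000000e+00,  0.00000000e+00,
         1.00000000e+00]])}
t
[... 167 characters left out ...]
39e+02],
       [-9.99893440e-01, -1.00562715e-02, -1.05820301e-02,
         1.02392872e+02],
       [ 1.20073580e-02, -1.54284256e-01, -9.87953537e-01,
         1.39560445e+03],
       [ 0.00000000e+00,  0.00000000e+00,  0.00000000e+00,
         1.00000000e+00]])}
wrist {'fov_y': 60.81761191501719, 'cx': 317.961382170524, 'cy': 201.57554006677273, 'pose': array([[ 2.42256664e-01, -9.43219797e-01, -2.27262236e-01,
         2.03302105e+02],
       [-9.70210797e-01, -2.35914482e-01, -5.50941570e-02,
        -5.42618543e+02],
       [-1.64855325e-03,  2.33839202e-01, -9.72273886e-01,
         3.85154877e+02],
       [ 0.00000000e+00,  0.00000000e+00,  0.00000000e+00,
         1.00000000e+00]])}
```

View pics/side0.png

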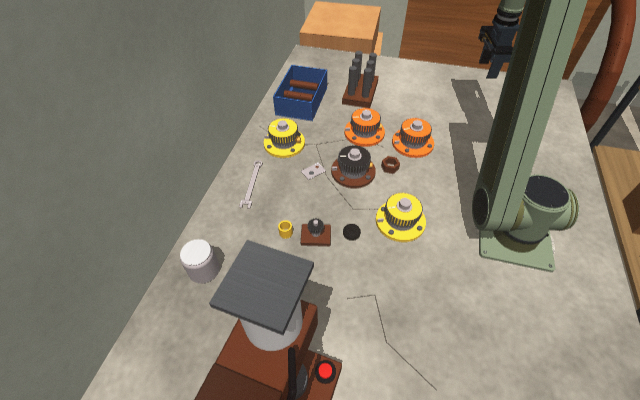

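View pics/top0.png

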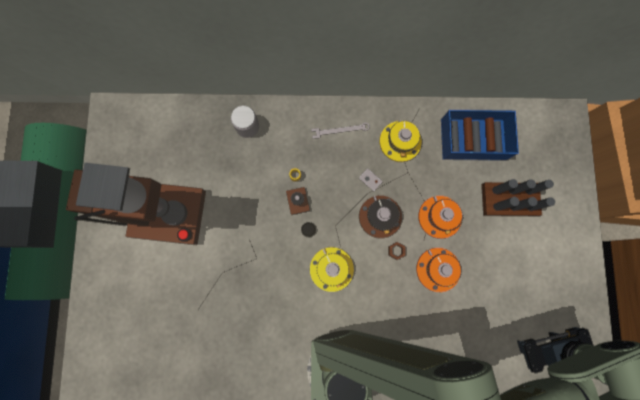

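View pics/wrist0.png

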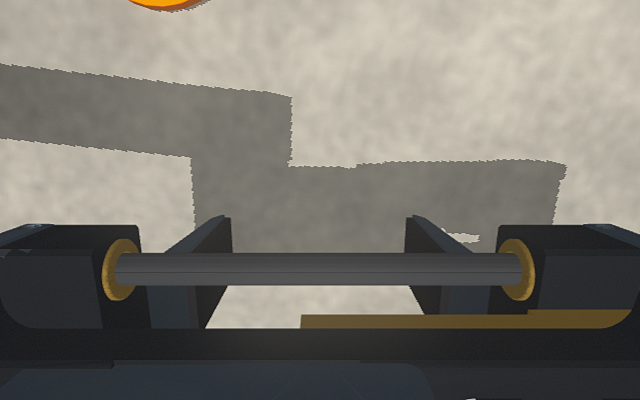

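Candidates for the tensioner in the top view: dark ring on a rusty foot (381,216), yellow (404,139) and (332,269), orange (440,216) and (438,269), and the small gauge stand with thumbwheel (298,200). By the description it is the dark one at (381,216), which is (353,165) in the side view. I'll check that in close crops.

```bash
cat > h.py <<'E'
import numpy as np, cv2
from workcell import env
def ray(p,uv,h=400):
    f=h/2/np.tan(np.radians(p['fov_y'])/2)
    d=np.array([(uv[0]-p['cx'])/f,(uv[1]-p['cy'])/f,1.]); P=np.array(p['pose'])
    return P[:3,3],P[:3,:3]@d
def onplane(p,uv,z):
    o,d=ray(p,uv); return o+d*(z-o[2])/d[2]
def proj(p,X):
    f=200/np.tan(np.radians(p['fov_y'])/2);P=np.array(p['pose'])
    c=P[:3,:3].T@(np.array(X)-P[:3,3]); return c[:2]/c[2]*f+[p['cx'],p['cy']]
E
python3 - <<'E'
import cv2,numpy as np
from h import *
t=cv2.imread('pics/top0.png');s=cv2.imread('pics/side0.png')
a=cv2.resize(t[180:250,340:420],None,fx=5,fy=5,interpolation=cv2.INTER_CUBIC)
b=cv2.resize(s[135:195,320:390],None,fx=5,fy=5,interpolation=cv2.INTER_CUBIC)
h=max(a.shape[0],b.shape[0]);c=np.zeros((h,a.shape[1]+b.shape[1],3),np.uint8)
c[:a.shape[0],:a.shape[1]]=a;c[:b.shape[0],a.shape[1]:]=b
cv2.imwrite('pics/crop0.png',c)
pt=env.camera_params('top');ps=env.camera_params('side')
print(onplane(pt,(383,213),98),onplane(ps,(355,154),98))
E
```

```text
[ 535.68638167 -137.02899282   98.        ] [ 529.41453922 -129.87827671   98.        ]
```

View pics/crop0.png

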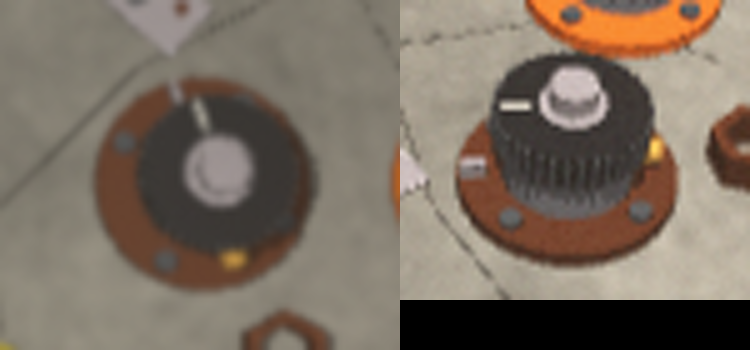

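The crop confirms it: dark knurled ring on a rusty foot, steel piston, bright line at the fin (top view: line about (380,202), fin about (375,198)). I'll shut the gripper and move in for a wrist view.

Request:
{"api": "drive_tool", "payload": {"motion": [[[0.007, 0.01, 0.005], [0, 0, 0]], [[0.015, 0.021, 0.005], [0, 0, 0]], [[0.015, 0.021, 0.005], [0, 0, 0]], [[0.015, 0.021, 0.005], [0, 0, 0]], [[0.015, 0.021, 0.005], [0, 0, 0]], [[0.015, 0.021, 0.005], [0, 0, 0]], [[0.015, 0.021, 0.005], [0, 0, 0]], [[0.015, 0.021, 0.005], [0, 0, 0]], [[0.015, 0.021, 0.005], [0, 0, 0]], [[0.015, 0.021, 0.005], [0, 0, 0]]], "claw": 0}}

```text
time_s: 0.98
ee_pos: [281.9, -356.8, 264.5]
ee_rot: [-180.0, 0.0, -76.0]
force: [1.1, 0.3, -0.2]
gripper_width: 27.2
```

Request:
{"api": "drive_tool", "payload": {"motion": [[[0.015, 0.023, 0], [0, 0, 0]], [[0.015, 0.023, 0], [0, 0, 0]], [[0.015, 0.023, 0], [0, 0, 0]], [[0.015, 0.023, 0], [0, 0, 0]], [[0.015, 0.023, 0], [0, 0, 0]], [[0.015, 0.023, 0], [0, 0, 0]], [[0.015, 0.023, 0], [0, 0, 0]], [[0.015, 0.023, 0], [0, 0, 0]], [[0.015, 0.023, 0], [0, 0, 0]], [[0.005, 0.01, 0], [0, 0, 0]]]}}

```text
time_s: 1.82
ee_pos: [422.4, -138.7, 264.3]
ee_rot: [-179.9, 0.1, -75.8]
force: [-0.6, 0.4, -0.1]
gripper_width: 0.3
```

Run:
```python
from h import *
import pickle
s=env.state(); p=env.camera_params("wrist")
im=env.grab_frame("wrist")[:,:,::-1]; cv2.imwrite("pics/w1.png",im); pickle.dump(p,open('w1.pkl','wb'))
print(s['time_s'],s['ee_pos'],s['ee_rot'],s['force'],s['gripper_width'],p['pose'])
```

```text
1.8167 [ 422.41531122 -138.73174394  264.25196352] [-1.79921112e+02  6.09254367e-02 -7.58305270e+01] [-0.56701958  0.38459836 -0.06740883] 0.3259722066260036 [[ 2.44715782e-01 -9.42942902e-01 -2.25771718e-01  4.86160950e+02]
 [-9.69594135e-01 -2.38272972e-01 -5.57960902e-02 -1.23726759e+02]
 [-1.18277102e-03  2.32561118e-01 -9.72581065e-01  4.36264181e+02]
 [ 0.00000000e+00  0.00000000e+00  0.00000000e+00  1.00000000e+00]]
```

View pics/w1.png

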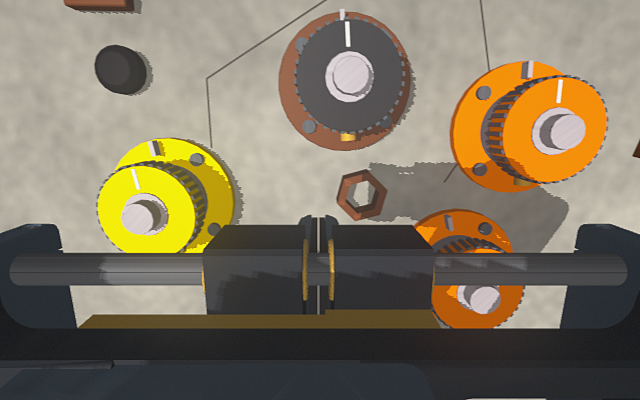

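The picture shows the dark ring with its centre near (350,73), the bright line at (347,33), the fin at (343,15) and the nut at (361,195). Next I'll measure the centre from the ring's outline on the z=80 plane.

```bash
cat >> h.py <<'E'
def linemask(im):
    hsv=cv2.cvtColor(im,cv2.COLOR_BGR2HSV); return hsv
def polar(p,im,C,radii,z,n=1440):
    """sample brightness on circles at height z; returns (radii x n) of BGR"""
    th=np.linspace(0,2*np.pi,n,endpoint=False)
    out=np.zeros((len(radii),n,3))
    f=200/np.tan(np.radians(p['fov_y'])/2);P=np.array(p['pose'])
    for i,r in enumerate(radii):
        X=np.c_[C[0]+r*np.cos(th),C[1]+r*np.sin(th),np.full(n,z)]
        c=(X-P[:3,3])@P[:3,:3]; uv=c[:,:2]/c[:,2:]*f+[p['cx'],p['cy']]
        out[i]=cv2.remap(im,uv[:,0].astype(np.float32)[None],uv[:,1].astype(np.float32)[None],cv2.INTER_LINEAR,borderValue=(0,0,0))[0]
    return np.degrees(th),out
E
python3 - <<'E'
from h import *
import pickle
p=pickle.load(open('w1.pkl','rb'));im=cv2.imread('pics/w1.png')
def circ(pts,z):
    X=np.array([onplane(p,q,z) for q in pts])[:,:2]
    A=np.c_[2*X,np.ones(len(X))];b=(X**2).sum(1)
    for _ in range(6):
        s=np.linalg.lstsq(A,b,rcond=None)[0];r=np.sqrt(s[2]+s[:2]@s[:2])
        e=np.abs(np.hypot(*(X-s[:2]).T)-r);k=e<max(1.0,2*np.median(e));
        A=np.c_[2*X[k],np.ones(k.sum())];b=(X[k]**2).sum(1)
    return s[:2],r,k.sum()
roi=np.zeros(im.shape[:2],np.uint8);cv2.circle(roi,(349,78),78,255,-1)
hsv=cv2.cvtColor(im,cv2.COLOR_BGR2HSV)
dark=((hsv[...,2]<95)&(hsv[...,1]<70)&(roi>0)).astype(np.uint8)*255
cs,_=cv2.findContours(dark,cv2.RETR_EXTERNAL,cv2.CHAIN_APPROX_NONE);c=max(cs,key=cv2.contourArea)
h=cv2.convexHull(c)[:,0]; print('ring',circ(c[:,0],80),circ(h,80),cv2.boundingRect(c))
rust=((hsv[...,1]>90)&(hsv[...,2]<160)&(roi>0)).astype(np.uint8)*255
cs,_=cv2.findContours(rust,cv2.RETR_EXTERNAL,cv2.CHAIN_APPROX_NONE);c2=max(cs,key=cv2.contourArea)
print('foot',circ(cv2.convexHull(c2)[:,0],15),cv2.boundingRect(c2))
pis=((hsv[...,2]>130)&(hsv[...,1]<40)).astype(np.uint8);r2=np.zeros_like(roi);cv2.circle(r2,(350,75),30,1,-1)
d=cv2.resize(im[0:160,260:440],None,fx=4,fy=3.7);cv2.imwrite('pics/c1.png',d)
E
```

```text
ring (array([ 533.69701767, -143.02905427]), np.float64(51.72198227461901), np.int64(298)) (array([ 532.71730127, -142.87256429]), np.float64(53.40886467724401), np.int64(25)) (295, 19, 109, 115)
foot (array([ 533.63536465, -142.88683112]), np.float64(77.09504833822812), np.int64(51)) (279, 12, 131, 139)
```

View pics/c1.png

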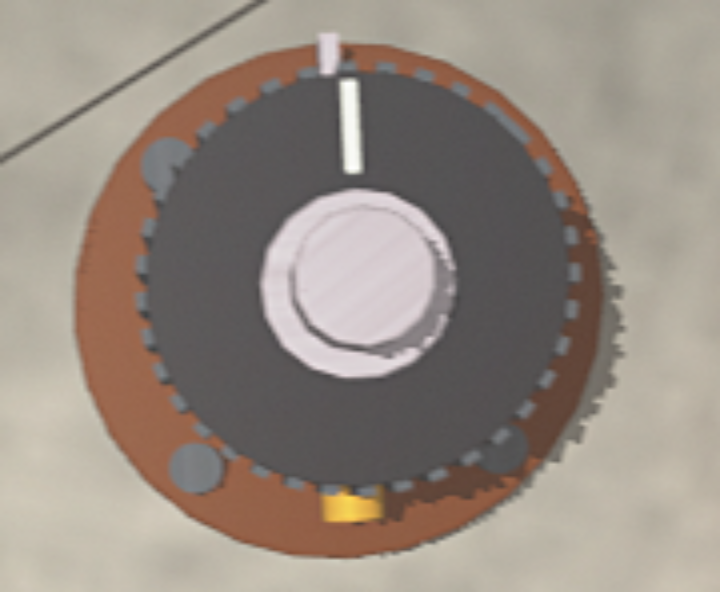

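```bash
cat >> h.py <<'E'
C=np.array([533.4,-142.9])
def lineang(p,im):
    th,o=polar(p,im,C,np.arange(31,49,1.0),80); v=o.min(2)  # min channel: bright & white
    m=v.mean(0)-np.median(v.mean(0)); w=np.where(m>0.5*m.max(),m,0)
    a=np.degrees(np.angle((w*np.exp(1j*np.radians(th))).sum())); return a,m.max(),(w>0).sum()*.25
E
python3 - <<'E'
from h import *
import pickle
p=pickle.load(open('w1.pkl','rb'));im=cv2.imread('pics/w1.png')
print('line',lineang(p,im))
for q in [(341.5,10),(343,17)]:
    x=onplane(p,q,29)[:2]-C; print(x,np.hypot(*x),np.degrees(np.arctan2(x[1],x[0])))
for q in [(361,195)]: print('nut',onplane(p,q,29))
t=cv2.imread('pics/top0.png');pt=env.camera_params('top');print(lineang(pt,t)); print(proj(pt,[*C,80]))
E
```

```text
line (np.float64(17.65332588486694), np.float64(160.33333333333331), np.float64(6.0))
[71.32879453 23.30063128] 75.03809930353458 18.090410786682774
[65.06279545 19.922031  ] 68.0445050730536 17.02442957045313
nut [ 412.53230695 -196.09929264   29.        ]
(np.float64(17.841793340021564), np.float64(61.94444444444445), np.float64(12.0))
[383.76672073 214.36996674]
```

Ring axis is at (533.4, -142.9), with the pointer and line at about 17.7°. Plan: face the shut fingertips inward (the wrist camera then looks at the ring), orbit counter-clockwise with the tool turning along, and return off the rim between strokes.

Request:
{"api": "drive_tool", "payload": {"motion": [[[0.002, -0.0024, -0.01], [0, 0, 0]], [[0.002, -0.0024, -0.024], [0, 0, 0]], [[0.002, -0.0024, -0.026], [0, 0, 0]], [[0.002, -0.0024, -0.026], [0, 0, 0]], [[0.002, -0.0024, -0.026], [0, 0, 0]], [[0.002, -0.0024, -0.026], [0, 0, 0]], [[0.002, -0.0024, -0.026], [0, 0, 0]], [[0.002, -0.0024, -0.024], [0, 0, 0]], [[0.002, -0.0024, -0.012], [0, 0, 0]], [[0.002, -0.0024, -0.006], [0, 0, 0]]]}}

```text
time_s: 2.7
ee_pos: [439.0, -166.1, 55.6]
ee_rot: [179.8, 0.1, -76.0]
force: [-0.1, 0.8, 0.5]
gripper_width: 0.1
```

```bash
cat > look.py <<'E'
import sys
from h import *
import pickle
n=sys.argv[1]
p=env.camera_params("wrist"); im=env.grab_frame("wrist")[:,:,::-1].copy(); cv2.imwrite(f"pics/{n}.png",im); pickle.dump((p,im),open(n+'.pkl','wb'))
s=env.state()
print(s['time_s'],s['ee_pos'].round(2),s['ee_rot'].round(2),s['force'].round(1),s['qpos'].round(1)); d=s['ee_pos'][:2]-C
print('r,phi',np.hypot(*d),np.degrees(np.arctan2(d[1],d[0])),'line',lineang(p,im))
E
python3 look.py w2
```

```text
2.75 [ 439.94 -166.51   55.76] [ 1.7981e+02  1.0000e-01 -7.6040e+01] [-0.2 -0.7  0.2] [-22.1  18.8 115.5  -0.   45.9  54. ]
r,phi 96.39628367301022 -165.82024787445857 line (np.float64(127.84711497956103), np.float64(17.388888888888886), np.float64(82.75))
```

View pics/w2.png

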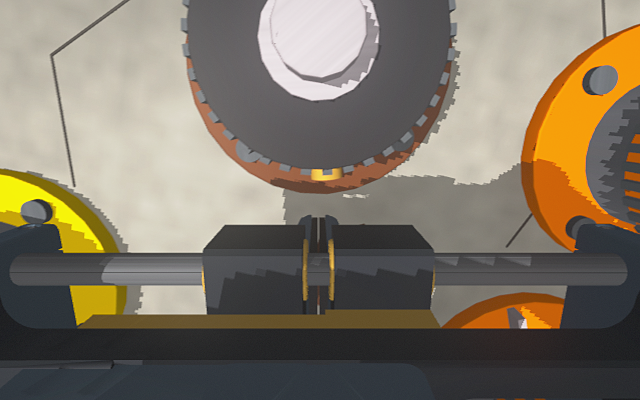

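Request:
{"api": "drive_tool", "payload": {"motion": [[[0.0039, 0.001, 0.003], [0, 0, 0]], [[0.0039, 0.001, 0], [0, 0, 0]], [[0.0039, 0.001, 0], [0, 0, 0]], [[0.0039, 0.001, 0], [0, 0, 0]], [[0.0029, 0.0007, 0], [0, 0, 0]], [[0.0019, 0.0005, 0], [0, 0, 0]], [[0.0019, 0.0005, 0], [0, 0, 0]], [[0.001, 0.0002, 0], [0, 0, 0]], [[0.001, 0.0002, 0], [0, 0, 0]], [[0, 0, 0], [0, 0, 0]]]}}

```text
time_s: 3.58
ee_pos: [462.8, -160.1, 60.9]
ee_rot: [179.6, 0.1, -75.9]
force: [-7.6, -4.1, 4.4]
gripper_width: 0.3
```

```bash
python3 look.py w3
```

```text
3.6333 [ 462.75 -160.07   60.85] [ 1.7965e+02  6.0000e-02 -7.5900e+01] [-7.9 -3.3  5.1] [-20.3  19.9 112.7  -0.2  47.8  55.7]
r,phi 72.70637262011246 -166.34215835919258 line (np.float64(17.297815805271192), np.float64(53.72222222222223), np.float64(5.75))
```

View pics/w3.png

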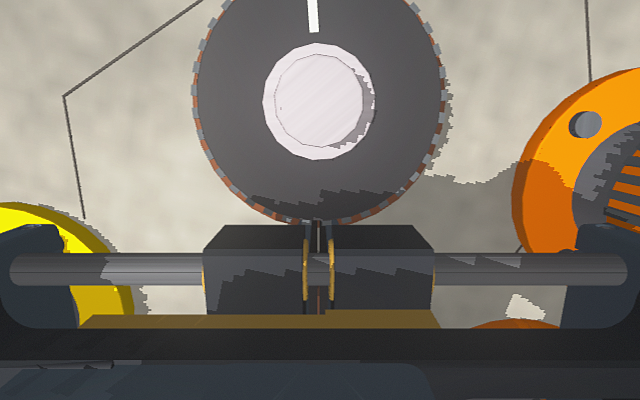

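```bash
cat > orb.py <<'E'
# usage: orb.py x y phi0 r0 r1 step_deg n  -> prints rows, starting from commanded x,y
import sys,numpy as np
from h import C
x,y,ph,r0,r1,st,n=map(float,sys.argv[1:8]); n=int(n); w=round(np.radians(st),3)
for k in range(0,n,10):
    rows=[]
    for i in range(k,min(k+10,n)):
        ph+=np.degrees(w); r=r0+(r1-r0)*min(1,(i+1)/6)
        t=C+r*np.array([np.cos(np.radians(ph)),np.sin(np.radians(ph))]); d=np.round(t-[x,y],1); x+=d[0];y+=d[1]
        rows.append(f"[[{d[0]/1000:.4f}, {d[1]/1000:.4f}, 0], [0, 0, {w}]]")
    print("["+", ".join(rows)+"]"); print(f"  end {x:.1f} {y:.1f} phi {ph:.2f}")
E
python3 orb.py 465.7 -159.8 -166 69.8 69 6.02 30
```

```text
[[[0.0022, -0.0069, 0], [0, 0, 0.105]], [[0.0030, -0.0067, 0], [0, 0, 0.105]], [[0.0037, -0.0063, 0], [0, 0, 0.105]], [[0.0043, -0.0059, 0], [0, 0, 0.105]], [[0.0048, -0.0054, 0], [0, 0, 0.105]], [[0.0054, -0.0048, 0], [0, 0, 0.105]], [[0.0058, -0.0044, 0], [0, 0, 0.105]], [[0.0062, -0.0037, 0], [0, 0, 0.105]], [[0.0066, -0.0030, 0], [0, 0, 0.105]], [[0.0069, -0.0024, 0], [0, 0, 0.105]]]
  end 514.6 -209.3 phi -105.84
[[[0.0070, -0.0016, 0], [0, 0, 0.105]], [[0.0072, -0.0008, 0], [0, 0, 0.105]], [[0.0073, -0.0001, 0], [0, 0, 0.105]], [[0.0072, 0.0006, 0], [0, 0, 0.105]], [[0.0071, 0.0014, 0], [0, 0, 0.105]], [[0.0069, 0.0022, 0], [0, 0, 0.105]], [[0.0066, 0.0028, 0], [0, 0, 0.105]], [[0.0064, 0.0036, 0], [0, 0, 0.105]], [[0.0059, 0.0042, 0], [0, 0, 0.105]], [[0.0054, 0.0047, 0], [0, 0, 0.105]]]
  end 581.6 -192.3 phi -45.68
[[[0.0049, 0.0054, 0], [0, 0, 0.105]], [[0.0043, 0.0058, 0], [0, 0, 0.105]], [[0.0037, 0.0062, 0], [0, 0, 0.105]], [[0.0030, 0.0066, 0], [0, 0, 0.105]], [[0.0024, 0.0068, 0], [0, 0, 0.105]], [[0.0015, 0.0071, 0], [0, 0, 0.105]], [[0.0009, 0.0072, 0], [0, 0, 0.105]], [[0.0000, 0.0072, 0], [0, 0, 0.105]], [[-0.0007, 0.0073, 0], [0, 0, 0.105]], [[-0.0014, 0.0071, 0], [0, 0, 0.105]]]
  end 600.2 -125.6 phi 14.48
```

Request:
{"api": "drive_tool", "payload": {"motion": [[[0.0022, -0.0069, 0], [0, 0, 0.105]], [[0.003, -0.0067, 0], [0, 0, 0.105]], [[0.0037, -0.0063, 0], [0, 0, 0.105]], [[0.0043, -0.0059, 0], [0, 0, 0.105]], [[0.0048, -0.0054, 0], [0, 0, 0.105]], [[0.0054, -0.0048, 0], [0, 0, 0.105]], [[0.0058, -0.0044, 0], [0, 0, 0.105]], [[0.0062, -0.0037, 0], [0, 0, 0.105]], [[0.0066, -0.003, 0], [0, 0, 0.105]], [[0.0069, -0.0024, 0], [0, 0, 0.105]]]}}

```text
time_s: 4.47
ee_pos: [512.4, -211.9, 60.6]
ee_rot: [179.7, 0.2, -15.4]
force: [-4.5, -8.9, -0.5]
gripper_width: 0.3
```

```bash
python3 look.py w4
```

```text
4.5167 [ 514.42 -212.41   60.6 ] [ 1.797e+02  3.000e-02 -1.518e+01] [ -2.4 -10.7  -2.5] [-23.4  24.7 104.2  -0.4  51.1  -8. ]
r,phi 72.05764746768965 -105.26927990021805 line (np.float64(76.45560540716743), np.float64(43.5), np.float64(5.75))
```

View pics/w4.png

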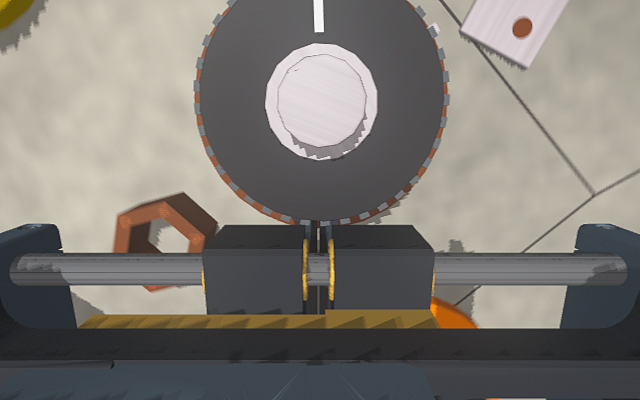

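The ring follows the finger: the line at (319,15) has turned 59° for a 60° orbit. Continuing.

Request:
{"api": "drive_tool", "payload": {"motion": [[[0.007, -0.0016, 0], [0, 0, 0.105]], [[0.0072, -0.0008, 0], [0, 0, 0.105]], [[0.0073, -0.0001, 0], [0, 0, 0.105]], [[0.0072, 0.0006, 0], [0, 0, 0.105]], [[0.0071, 0.0014, 0], [0, 0, 0.105]], [[0.0069, 0.0022, 0], [0, 0, 0.105]], [[0.0066, 0.0028, 0], [0, 0, 0.105]], [[0.0064, 0.0036, 0], [0, 0, 0.105]], [[0.0059, 0.0042, 0], [0, 0, 0.105]], [[0.0054, 0.0047, 0], [0, 0, 0.105]]]}}

```text
time_s: 5.35
ee_pos: [583.3, -194.5, 60.8]
ee_rot: [179.7, 0.0, 44.7]
force: [2.0, -6.0, -3.5]
gripper_width: 0.2
```

Request:
{"api": "drive_tool", "payload": {"motion": [[[0.0049, 0.0054, 0], [0, 0, 0.105]], [[0.0043, 0.0058, 0], [0, 0, 0.105]], [[0.0037, 0.0062, 0], [0, 0, 0.105]], [[0.003, 0.0066, 0], [0, 0, 0.105]], [[0.0024, 0.0068, 0], [0, 0, 0.105]], [[0.0015, 0.0071, 0], [0, 0, 0.105]], [[0.0009, 0.0072, 0], [0, 0, 0.105]], [[0, 0.0072, 0], [0, 0, 0.105]], [[-0.0007, 0.0073, 0], [0, 0, 0.105]], [[-0.0014, 0.0071, 0], [0, 0, 0.105]]]}}

```text
time_s: 6.18
ee_pos: [603.0, -125.9, 61.5]
ee_rot: [179.7, 0.2, 104.8]
force: [3.6, -1.8, -0.4]
gripper_width: 0.5
```

```bash
python3 look.py w5; python3 orb.py 600.2 -125.6 14.48 69 69 6.02 2
```

```text
6.2333 [ 602.48 -124.47   61.57] [1.7971e+02 9.0000e-02 1.0502e+02] [ 5.   1.1 -0.6] [-1.280e+01  2.900e+01  9.620e+01  1.000e-01  5.450e+01 -1.178e+02]
r,phi 71.4925722943413 14.934902002376761 line (np.float64(-165.54871442409748), np.float64(57.66666666666666), np.float64(5.75))
[[[-0.0022, 0.0069, 0], [0, 0, 0.105]], [[-0.0029, 0.0066, 0], [0, 0, 0.105]]]
  end 595.1 -112.1 phi 26.51
```

```bash
sed -i 's/^C=.*/C=np.array([532.8,-142.9])/' h.py; sed -i 's/st,n=map(float,sys.argv\[1:8\])/st,n=map(float,sys.argv[1:8])/' orb.py
python3 orb.py 615.7 -121.6 14.48 85.6 88 -7.05 36
```

```text
[[[0.0024, -0.0102, 0], [0, 0, -0.123]], [[0.0011, -0.0105, 0], [0, 0, -0.123]], [[-0.0002, -0.0107, 0], [0, 0, -0.123]], [[-0.0015, -0.0106, 0], [0, 0, -0.123]], [[-0.0028, -0.0103, 0], [0, 0, -0.123]], [[-0.0041, -0.0100, 0], [0, 0, -0.123]], [[-0.0056, -0.0093, 0], [0, 0, -0.123]], [[-0.0067, -0.0085, 0], [0, 0, -0.123]], [[-0.0077, -0.0076, 0], [0, 0, -0.123]], [[-0.0086, -0.0065, 0], [0, 0, -0.123]]]
  end 582.0 -215.8 phi -55.99
[[[-0.0093, -0.0055, 0], [0, 0, -0.123]], [[-0.0099, -0.0043, 0], [0, 0, -0.123]], [[-0.0104, -0.0031, 0], [0, 0, -0.123]], [[-0.0107, -0.0017, 0], [0, 0, -0.123]], [[-0.0108, -0.0005, 0], [0, 0, -0.123]], [[-0.0108, 0.0009, 0], [0, 0, -0.123]], [[-0.0106, 0.0022, 0], [0, 0, -0.123]], [[-0.0102, 0.0035, 0], [0, 0, -0.123]], [[-0.0097, 0.0047, 0], [0, 0, -0.123]], [[-0.0091, 0.0059, 0], [0, 0, -0.123]]]
  end 480.5 -213.7 phi -126.47
[[[-0.0083, 0.0070, 0], [0, 0, -0.123]], [[-0.0074, 0.0079, 0], [0, 0, -0.123]], [[-0.0063, 0.0088, 0], [0, 0, -0.123]], [[-0.0052, 0.0094, 0], [0, 0, -0.123]], [[-0.0041, 0.0101, 0], [0, 0, -0.123]], [[-0.0027, 0.0104, 0], [0, 0, -0.123]], [[-0.0015, 0.0108, 0], [0, 0, -0.123]], [[-0.0001, 0.0108, 0], [0, 0, -0.123]], [[0.0012, 0.0107, 0], [0, 0, -0.123]], [[0.0025, 0.0105, 0], [0, 0, -0.123]]]
  end 448.6 -117.3 phi -196.94
[[[0.0038, 0.0102, 0], [0, 0, -0.123]], [[0.0050, 0.0096, 0], [0, 0, -0.123]], [[0.0061, 0.0089, 0], [0, 0, -0.123]], [[0.0072, 0.0081, 0], [0, 0, -0.123]], [[0.0081, 0.0071, 0], [0, 0, -0.123]], [[0.0090, 0.0061, 0], [0, 0, -0.123]]]
  end 487.8 -67.3 phi -239.23
```

Request:
{"api": "drive_tool", "payload": {"motion": [[[0.0077, 0.002, 0], [0, 0, 0]], [[0.0078, 0.002, 0], [0, 0, 0]], [[0.0024, -0.0102, 0], [0, 0, -0.123]], [[0.0011, -0.0105, 0], [0, 0, -0.123]], [[-0.0002, -0.0107, 0], [0, 0, -0.123]], [[-0.0015, -0.0106, 0], [0, 0, -0.123]], [[-0.0028, -0.0103, 0], [0, 0, -0.123]], [[-0.0041, -0.01, 0], [0, 0, -0.123]], [[-0.0056, -0.0093, 0], [0, 0, -0.123]], [[-0.0067, -0.0085, 0], [0, 0, -0.123]]]}}

```text
time_s: 7.07
ee_pos: [598.3, -202.4, 60.5]
ee_rot: [-179.9, 0.0, 47.6]
force: [0.4, 0.2, 0.1]
gripper_width: 0.5
```

Request:
{"api": "drive_tool", "payload": {"motion": [[[-0.0077, -0.0076, 0], [0, 0, -0.123]], [[-0.0086, -0.0065, 0], [0, 0, -0.123]], [[-0.0093, -0.0055, 0], [0, 0, -0.123]], [[-0.0099, -0.0043, 0], [0, 0, -0.123]], [[-0.0104, -0.0031, 0], [0, 0, -0.123]], [[-0.0107, -0.0017, 0], [0, 0, -0.123]], [[-0.0108, -0.0005, 0], [0, 0, -0.123]], [[-0.0108, 0.0009, 0], [0, 0, -0.123]], [[-0.0106, 0.0022, 0], [0, 0, -0.123]], [[-0.0102, 0.0035, 0], [0, 0, -0.123]]]}}

```text
time_s: 7.9
ee_pos: [498.8, -224.5, 60.7]
ee_rot: [180.0, 0.1, -22.9]
force: [0.3, -0.3, -0.3]
gripper_width: 0.5
```

Request:
{"api": "drive_tool", "payload": {"motion": [[[-0.0097, 0.0047, 0], [0, 0, -0.123]], [[-0.0091, 0.0059, 0], [0, 0, -0.123]], [[-0.0083, 0.007, 0], [0, 0, -0.123]], [[-0.0074, 0.0079, 0], [0, 0, -0.123]], [[-0.0063, 0.0088, 0], [0, 0, -0.123]], [[-0.0052, 0.0094, 0], [0, 0, -0.123]], [[-0.0041, 0.0101, 0], [0, 0, -0.123]], [[-0.0027, 0.0104, 0], [0, 0, -0.123]], [[-0.0015, 0.0108, 0], [0, 0, -0.123]], [[-0.0001, 0.0108, 0], [0, 0, -0.123]]]}}

```text
time_s: 8.73
ee_pos: [444.6, -138.1, 60.8]
ee_rot: [179.9, 0.0, -93.3]
force: [0.8, -0.5, 0.3]
gripper_width: 0.7
```

```bash
python3 look.py w6;  python3 orb.py 496 -81.1 -239.23 72 68.8 6.589 42
```

```text
8.7833 [ 444.37 -136.64   60.77] [ 1.7988e+02  8.0000e-02 -9.3510e+01] [-0.1  0.8 -0.1] [-1.850e+01  1.790e+01  1.159e+02  1.000e-01  4.630e+01  7.490e+01]
r,phi 88.65263364452399 175.95324125372707 line (np.float64(-164.42447480101598), np.float64(155.44444444444446), np.float64(6.0))
[[[-0.0066, -0.0050, 0], [0, 0, 0.115]], [[-0.0058, -0.0057, 0], [0, 0, 0.115]], [[-0.0052, -0.0064, 0], [0, 0, 0.115]], [[-0.0043, -0.0068, 0], [0, 0, 0.115]], [[-0.0035, -0.0072, 0], [0, 0, 0.115]], [[-0.0026, -0.0075, 0], [0, 0, 0.115]], [[-0.0022, -0.0076, 0], [0, 0, 0.115]], [[-0.0014, -0.0078, 0], [0, 0, 0.115]], [[-0.0004, -0.0079, 0], [0, 0, 0.115]], [[0.0005, -0.0079, 0], [0, 0, 0.115]]]
  end 464.5 -150.9 phi -173.34
[[[0.0013, -0.0078, 0], [0, 0, 0.115]], [[0.0023, -0.0075, 0], [0, 0, 0.115]], [[0.0031, -0.0073, 0], [0, 0, 0.115]], [[0.0039, -0.0069, 0], [0, 0, 0.115]], [[0.0047, -0.0064, 0], [0, 0, 0.115]], [[0.0054, -0.0058, 0], [0, 0, 0.115]], [[0.0060, -0.0051, 0], [0, 0, 0.115]], [[0.0065, -0.0044, 0], [0, 0, 0.115]], [[0.0071, -0.0036, 0], [0, 0, 0.115]], [[0.0074, -0.0028, 0], [0, 0, 
[... 275 characters left out ...]
.0071, 0.0034, 0], [0, 0, 0.115]], [[0.0067, 0.0042, 0], [0, 0, 0.115]], [[0.0062, 0.0050, 0], [0, 0, 0.115]], [[0.0056, 0.0056, 0], [0, 0, 0.115]]]
  end 584.3 -188.5 phi -41.56
[[[0.0049, 0.0062, 0], [0, 0, 0.115]], [[0.0041, 0.0067, 0], [0, 0, 0.115]], [[0.0034, 0.0072, 0], [0, 0, 0.115]], [[0.0025, 0.0075, 0], [0, 0, 0.115]], [[0.0016, 0.0077, 0], [0, 0, 0.115]], [[0.0008, 0.0079, 0], [0, 0, 0.115]], [[-0.0002, 0.0079, 0], [0, 0, 0.115]], [[-0.0011, 0.0078, 0], [0, 0, 0.115]], [[-0.0020, 0.0077, 0], [0, 0, 0.115]], [[-0.0028, 0.0073, 0], [0, 0, 0.115]]]
  end 595.5 -114.6 phi 24.33
[[[-0.0037, 0.0071, 0], [0, 0, 0.115]], [[-0.0044, 0.0065, 0], [0, 0, 0.115]]]
  end 587.4 -101.0 phi 37.51
```

Request:
{"api": "drive_tool", "payload": {"motion": [[[0.0012, 0.0107, 0], [0, 0, -0.123]], [[0.0025, 0.0105, 0], [0, 0, -0.123]], [[0.0038, 0.0102, 0], [0, 0, -0.123]], [[0.005, 0.0096, 0], [0, 0, -0.123]], [[0.0061, 0.0089, 0], [0, 0, -0.123]], [[0.0072, 0.0081, 0], [0, 0, -0.123]], [[0.0081, 0.0071, 0], [0, 0, -0.123]], [[0.009, 0.0061, 0], [0, 0, -0.123]], [[0.0041, -0.0069, 0], [0, 0, 0]], [[0.0041, -0.0069, 0], [0, 0, 0]]]}}

```text
time_s: 9.62
ee_pos: [496.0, -81.0, 60.8]
ee_rot: [179.9, -0.1, -148.9]
force: [-11.2, 26.3, 13.1]
gripper_width: 0.5
```

```bash
python3 look.py w7
```

```text
9.6667 [495.33 -80.89  60.73] [ 1.797e+02 -9.000e-02 -1.491e+02] [-1.8  5.7  1.2] [-10.7  20.8 111.1   0.2  48.4 138.3]
r,phi 72.44777175488709 121.14101010253025 line (np.float64(-163.65263391529646), np.float64(134.38888888888889), np.float64(5.0))
```

View pics/w7.png

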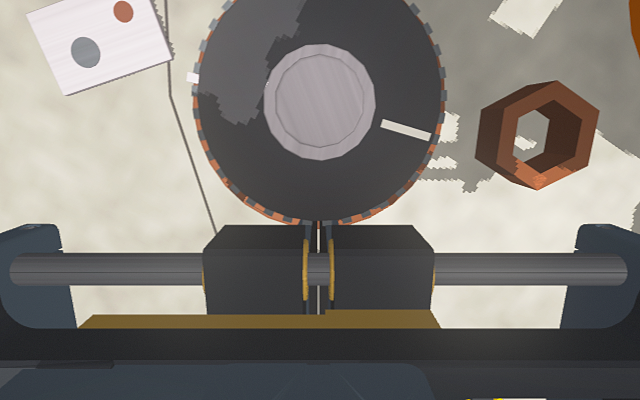

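The finger is in contact on the far side and the line at (405,129) reads 196.3°. Stroke 2:

Request:
{"api": "drive_tool", "payload": {"motion": [[[-0.0066, -0.005, 0], [0, 0, 0.115]], [[-0.0058, -0.0057, 0], [0, 0, 0.115]], [[-0.0052, -0.0064, 0], [0, 0, 0.115]], [[-0.0043, -0.0068, 0], [0, 0, 0.115]], [[-0.0035, -0.0072, 0], [0, 0, 0.115]], [[-0.0026, -0.0075, 0], [0, 0, 0.115]], [[-0.0022, -0.0076, 0], [0, 0, 0.115]], [[-0.0014, -0.0078, 0], [0, 0, 0.115]], [[-0.0004, -0.0079, 0], [0, 0, 0.115]], [[0.0005, -0.0079, 0], [0, 0, 0.115]]]}}

```text
time_s: 10.5
ee_pos: [461.3, -151.4, 60.2]
ee_rot: [179.7, 0.2, -82.8]
force: [-3.4, 1.5, 1.8]
gripper_width: 0.5
```

```bash
python3 look.py w8
```

```text
10.55 [ 461.66 -152.7    60.25] [ 1.7966e+02  9.0000e-02 -8.2650e+01] [-4.3 -1.   0. ] [-1.960e+01  1.970e+01  1.131e+02 -1.000e-01  4.760e+01  6.310e+01]
r,phi 71.81271973419747 -172.15541998956104 line (np.float64(-103.5389041684002), np.float64(163.3888888888889), np.float64(5.25))
```

```bash
python3 orb.py 464.5 -150.9 -173.34 68.8 68.2 6.589 32
```

```text
[[[0.0014, -0.0077, 0], [0, 0, 0.115]], [[0.0024, -0.0076, 0], [0, 0, 0.115]], [[0.0032, -0.0072, 0], [0, 0, 0.115]], [[0.0039, -0.0068, 0], [0, 0, 0.115]], [[0.0048, -0.0062, 0], [0, 0, 0.115]], [[0.0054, -0.0057, 0], [0, 0, 0.115]], [[0.0060, -0.0051, 0], [0, 0, 0.115]], [[0.0065, -0.0044, 0], [0, 0, 0.115]], [[0.0069, -0.0036, 0], [0, 0, 0.115]], [[0.0073, -0.0028, 0], [0, 0, 0.115]]]
  end 512.3 -208.0 phi -107.45
[[[0.0076, -0.0019, 0], [0, 0, 0.115]], [[0.0078, -0.0010, 0], [0, 0, 0.115]], [[0.0079, -0.0001, 0], [0, 0, 0.115]], [[0.0078, 0.0007, 0], [0, 0, 0.115]], [[0.0076, 0.0017, 0], [0, 0, 0.115]], [[0.0074, 0.0025, 0], [0, 0, 0.115]], [[0.0071, 0.0034, 0], [0, 0, 0.115]], [[0.0067, 0.0041, 0], [0, 0, 0.115]], [[0.0061, 0.0049, 0], [0, 0, 0.115]], [[0.0055, 0.0056, 0], [0, 0, 0.115]]]
  end 583.8 -188.1 phi -41.56
[[[0.0049, 0.0061, 0], [0, 0, 0.115]], [[0.0041, 0.0067, 0], [0, 0, 0.115]], [[0.0033, 0.0071, 0], [0, 0, 0.115]], [[0.0025, 0.0074, 0], [0, 0, 0.115]], [[0.0016, 0.0077, 0], [0, 0, 0.115]], [[0.0008, 0.0078, 0], [0, 0, 0.115]], [[-0.0002, 0.0078, 0], [0, 0, 0.115]], [[-0.0011, 0.0078, 0], [0, 0, 0.115]], [[-0.0019, 0.0076, 0], [0, 0, 0.115]], [[-0.0029, 0.0073, 0], [0, 0, 0.115]]]
  end 594.9 -114.8 phi 24.33
[[[-0.0036, 0.0069, 0], [0, 0, 0.115]], [[-0.0044, 0.0065, 0], [0, 0, 0.115]]]
  end 586.9 -101.4 phi 37.51
```

Request:
{"api": "drive_tool", "payload": {"motion": [[[0.0014, -0.0077, 0], [0, 0, 0.115]], [[0.0024, -0.0076, 0], [0, 0, 0.115]], [[0.0032, -0.0072, 0], [0, 0, 0.115]], [[0.0039, -0.0068, 0], [0, 0, 0.115]], [[0.0048, -0.0062, 0], [0, 0, 0.115]], [[0.0054, -0.0057, 0], [0, 0, 0.115]], [[0.006, -0.0051, 0], [0, 0, 0.115]], [[0.0065, -0.0044, 0], [0, 0, 0.115]], [[0.0069, -0.0036, 0], [0, 0, 0.115]], [[0.0073, -0.0028, 0], [0, 0, 0.115]]]}}

```text
time_s: 11.38
ee_pos: [510.1, -211.1, 60.3]
ee_rot: [179.8, 0.2, -17.0]
force: [-3.9, -7.0, -1.3]
gripper_width: 0.3
```

Request:
{"api": "drive_tool", "payload": {"motion": [[[0.0076, -0.0019, 0], [0, 0, 0.115]], [[0.0078, -0.001, 0], [0, 0, 0.115]], [[0.0079, -0.0001, 0], [0, 0, 0.115]], [[0.0078, 0.0007, 0], [0, 0, 0.115]], [[0.0076, 0.0017, 0], [0, 0, 0.115]], [[0.0074, 0.0025, 0], [0, 0, 0.115]], [[0.0071, 0.0034, 0], [0, 0, 0.115]], [[0.0067, 0.0041, 0], [0, 0, 0.115]], [[0.0061, 0.0049, 0], [0, 0, 0.115]], [[0.0055, 0.0056, 0], [0, 0, 0.115]]]}}

```text
time_s: 12.22
ee_pos: [585.9, -191.8, 60.7]
ee_rot: [179.6, 0.1, 48.8]
force: [3.2, -5.6, -4.2]
gripper_width: 0.6
```

Request:
{"api": "drive_tool", "payload": {"motion": [[[0.0049, 0.0061, 0], [0, 0, 0.115]], [[0.0041, 0.0067, 0], [0, 0, 0.115]], [[0.0033, 0.0071, 0], [0, 0, 0.115]], [[0.0025, 0.0074, 0], [0, 0, 0.115]], [[0.0016, 0.0077, 0], [0, 0, 0.115]], [[0.0008, 0.0078, 0], [0, 0, 0.115]], [[-0.0002, 0.0078, 0], [0, 0, 0.115]], [[-0.0011, 0.0078, 0], [0, 0, 0.115]], [[-0.0019, 0.0076, 0], [0, 0, 0.115]], [[-0.0029, 0.0073, 0], [0, 0, 0.115]]]}}

```text
time_s: 13.05
ee_pos: [600.1, -115.7, 61.3]
ee_rot: [179.4, 0.3, 114.6]
force: [10.3, 2.5, -5.6]
gripper_width: 1.0
```

```bash
python3 look.py w9
```

```text
13.1 [ 599.2  -114.04   61.27] [179.46   0.19 114.88] [ 8.6  5.  -5.4] [ -11.9   28.5   97.1    0.2   53.8 -127. ]
r,phi 72.40178749035883 23.49108162049034 line (np.float64(88.43695933389633), np.float64(172.08333333333334), np.float64(5.5))
```

View pics/w9.png

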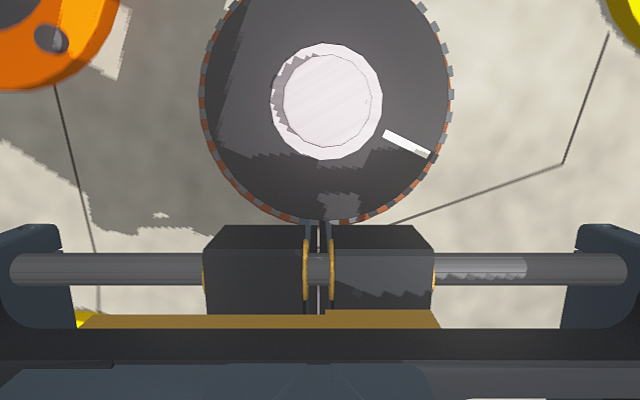

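```bash
python3 orb.py 609.9 -108 24.33 84.6 88 -7.05 21
```

```text
[[[0.0042, -0.0096, 0], [0, 0, -0.123]], [[0.0031, -0.0101, 0], [0, 0, -0.123]], [[0.0018, -0.0104, 0], [0, 0, -0.123]], [[0.0005, -0.0106, 0], [0, 0, -0.123]], [[-0.0008, -0.0107, 0], [0, 0, -0.123]], [[-0.0022, -0.0106, 0], [0, 0, -0.123]], [[-0.0039, -0.0101, 0], [0, 0, -0.123]], [[-0.0052, -0.0095, 0], [0, 0, -0.123]], [[-0.0063, -0.0088, 0], [0, 0, -0.123]], [[-0.0073, -0.0080, 0], [0, 0, -0.123]]]
  end 593.8 -206.4 phi -46.14
[[[-0.0083, -0.0070, 0], [0, 0, -0.123]], [[-0.0090, -0.0059, 0], [0, 0, -0.123]], [[-0.0097, -0.0048, 0], [0, 0, -0.123]], [[-0.0102, -0.0035, 0], [0, 0, -0.123]], [[-0.0106, -0.0023, 0], [0, 0, -0.123]], [[-0.0108, -0.0010, 0], [0, 0, -0.123]], [[-0.0108, 0.0004, 0], [0, 0, -0.123]], [[-0.0107, 0.0017, 0], [0, 0, -0.123]], [[-0.0104, 0.0030, 0], [0, 0, -0.123]], [[-0.0099, 0.0042, 0], [0, 0, -0.123]]]
  end 493.4 -221.6 phi -116.62
[[[-0.0094, 0.0055, 0], [0, 0, -0.123]]]
  end 484.0 -216.1 phi -123.66
```

```bash
python3 orb.py 494.9 -199.7 -123.66 68.4 68.2 6.589 4;  echo; python3 orb.py 525.2 -210.7 -97.3 68.2 68.2 6.589 20
```

```text
[[[0.0068, -0.0041, 0], [0, 0, 0.115]], [[0.0072, -0.0031, 0], [0, 0, 0.115]], [[0.0075, -0.0023, 0], [0, 0, 0.115]], [[0.0077, -0.0014, 0], [0, 0, 0.115]]]
  end 524.1 -210.6 phi -97.30

[[[0.0068, -0.0004, 0], [0, 0, 0.115]], [[0.0078, 0.0004, 0], [0, 0, 0.115]], [[0.0077, 0.0012, 0], [0, 0, 0.115]], [[0.0076, 0.0021, 0], [0, 0, 0.115]], [[0.0072, 0.0030, 0], [0, 0, 0.115]], [[0.0069, 0.0038, 0], [0, 0, 0.115]], [[0.0064, 0.0046, 0], [0, 0, 0.115]], [[0.0058, 0.0052, 0], [0, 0, 0.115]], [[0.0051, 0.0059, 0], [0, 0, 0.115]], [[0.0045, 0.0065, 0], [0, 0, 0.115]]]
  end 591.0 -178.4 phi -31.41
[[[0.0037, 0.0069, 0], [0, 0, 0.115]], [[0.0029, 0.0073, 0], [0, 0, 0.115]], [[0.0020, 0.0075, 0], [0, 0, 0.115]], [[0.0011, 0.0078, 0], [0, 0, 0.115]], [[0.0003, 0.0078, 0], [0, 0, 0.115]], [[-0.0007, 0.0078, 0], [0, 0, 0.115]], [[-0.0015, 0.0077, 0], [0, 0, 0.115]], [[-0.0025, 0.0075, 0], [0, 0, 0.115]], [[-0.0032, 0.0071, 0], [0, 0, 0.115]], [[-0.0041, 0.0067, 0], [0, 0, 0.115]]]
  end 589.0 -104.3 phi 34.48
```

Request:
{"api": "drive_tool", "payload": {"motion": [[[0.0075, 0.0034, 0], [0, 0, 0]], [[0.0075, 0.0034, 0], [0, 0, 0]], [[0.0042, -0.0096, 0], [0, 0, -0.123]], [[0.0031, -0.0101, 0], [0, 0, -0.123]], [[0.0018, -0.0104, 0], [0, 0, -0.123]], [[0.0005, -0.0106, 0], [0, 0, -0.123]], [[-0.0008, -0.0107, 0], [0, 0, -0.123]], [[-0.0022, -0.0106, 0], [0, 0, -0.123]], [[-0.0039, -0.0101, 0], [0, 0, -0.123]], [[-0.0052, -0.0095, 0], [0, 0, -0.123]]]}}

```text
time_s: 13.93
ee_pos: [607.6, -190.9, 60.7]
ee_rot: [-180.0, 0.0, 57.6]
force: [-0.5, -0.2, 0.3]
gripper_width: 0.4
```

Request:
{"api": "drive_tool", "payload": {"motion": [[[-0.0063, -0.0088, 0], [0, 0, -0.123]], [[-0.0073, -0.008, 0], [0, 0, -0.123]], [[-0.0083, -0.007, 0], [0, 0, -0.123]], [[-0.009, -0.0059, 0], [0, 0, -0.123]], [[-0.0097, -0.0048, 0], [0, 0, -0.123]], [[-0.0102, -0.0035, 0], [0, 0, -0.123]], [[-0.0106, -0.0023, 0], [0, 0, -0.123]], [[-0.0108, -0.001, 0], [0, 0, -0.123]], [[-0.0108, 0.0004, 0], [0, 0, -0.123]], [[-0.0107, 0.0017, 0], [0, 0, -0.123]]]}}

```text
time_s: 14.77
ee_pos: [513.2, -229.8, 60.9]
ee_rot: [180.0, 0.0, -12.9]
force: [0.4, 0.3, 0.2]
gripper_width: 0.9
```

Request:
{"api": "drive_tool", "payload": {"motion": [[[-0.0104, 0.003, 0], [0, 0, -0.123]], [[-0.0099, 0.0042, 0], [0, 0, -0.123]], [[-0.0094, 0.0055, 0], [0, 0, -0.123]], [[0.0044, 0.0067, 0], [0, 0, 0]], [[0.0044, 0.0067, 0], [0, 0, 0]], [[0.0007, 0.001, 0], [0, 0, 0]], [[0.0007, 0.001, 0], [0, 0, 0]], [[0.0007, 0.001, 0], [0, 0, 0]], [[0.0068, -0.0041, 0], [0, 0, 0.115]], [[0.0072, -0.0031, 0], [0, 0, 0.115]]]}}

```text
time_s: 15.6
ee_pos: [507.6, -210.2, 61.2]
ee_rot: [179.6, 0.1, -19.8]
force: [-6.9, -10.9, 3.2]
gripper_width: 0.4
```

Request:
{"api": "drive_tool", "payload": {"motion": [[[0.0075, -0.0023, 0], [0, 0, 0.115]], [[0.0077, -0.0014, 0], [0, 0, 0.115]], [[0.0078, -0.0004, 0], [0, 0, 0.115]], [[0.0078, 0.0004, 0], [0, 0, 0.115]], [[0.0077, 0.0012, 0], [0, 0, 0.115]], [[0.0076, 0.0021, 0], [0, 0, 0.115]], [[0.0072, 0.003, 0], [0, 0, 0.115]], [[0.0069, 0.0038, 0], [0, 0, 0.115]], [[0.0064, 0.0046, 0], [0, 0, 0.115]], [[0.0058, 0.0052, 0], [0, 0, 0.115]]]}}

```text
time_s: 16.43
ee_pos: [584.9, -193.0, 61.3]
ee_rot: [179.6, 0.0, 46.0]
force: [2.2, -5.6, -1.9]
gripper_width: 0.5
```

Request:
{"api": "drive_tool", "payload": {"motion": [[[0.0051, 0.0059, 0], [0, 0, 0.115]], [[0.0045, 0.0065, 0], [0, 0, 0.115]], [[0.0037, 0.0069, 0], [0, 0, 0.115]], [[0.0029, 0.0073, 0], [0, 0, 0.115]], [[0.002, 0.0075, 0], [0, 0, 0.115]], [[0.0011, 0.0078, 0], [0, 0, 0.115]], [[0.0003, 0.0078, 0], [0, 0, 0.115]], [[-0.0007, 0.0078, 0], [0, 0, 0.115]], [[-0.0015, 0.0077, 0], [0, 0, 0.115]], [[-0.0025, 0.0075, 0], [0, 0, 0.115]]]}}

```text
time_s: 17.27
ee_pos: [600.7, -117.8, 61.7]
ee_rot: [179.6, 0.2, 111.8]
force: [3.9, -0.8, -1.3]
gripper_width: 0.5
```

```bash
python3 look.py w10
```

```text
17.3167 [ 599.87 -116.33   61.66] [1.7966e+02 1.4000e-01 1.1206e+02] [ 5.7  1.6 -0.4] [-1.210e+01  2.860e+01  9.680e+01  1.000e-01  5.420e+01 -1.242e+02]
r,phi 72.13814736145224 21.61536431063829 line (np.float64(-129.4716139542481), np.float64(138.44444444444446), np.float64(5.75))
```

View pics/w10.png

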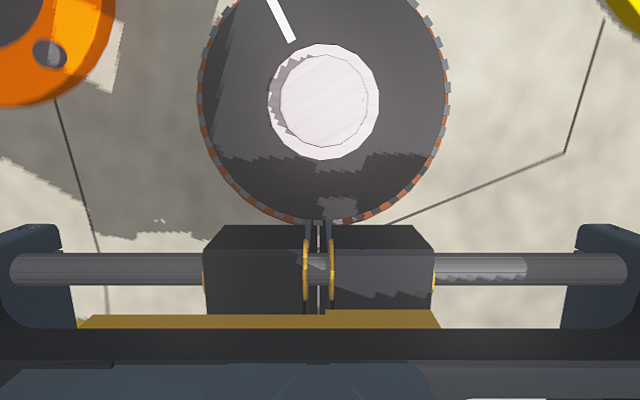

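```bash
python3 orb.py 611.5 -112.1 21.3 84.6 88 -7.05 21
```

```text
[[[0.0038, -0.0098, 0], [0, 0, -0.123]], [[0.0026, -0.0102, 0], [0, 0, -0.123]], [[0.0012, -0.0106, 0], [0, 0, -0.123]], [[-0.0001, -0.0106, 0], [0, 0, -0.123]], [[-0.0013, -0.0107, 0], [0, 0, -0.123]], [[-0.0027, -0.0104, 0], [0, 0, -0.123]], [[-0.0045, -0.0099, 0], [0, 0, -0.123]], [[-0.0057, -0.0092, 0], [0, 0, -0.123]], [[-0.0067, -0.0084, 0], [0, 0, -0.123]], [[-0.0078, -0.0076, 0], [0, 0, -0.123]]]
  end 590.3 -209.5 phi -49.17
[[[-0.0086, -0.0065, 0], [0, 0, -0.123]], [[-0.0093, -0.0055, 0], [0, 0, -0.123]], [[-0.0100, -0.0043, 0], [0, 0, -0.123]], [[-0.0103, -0.0030, 0], [0, 0, -0.123]], [[-0.0107, -0.0017, 0], [0, 0, -0.123]], [[-0.0108, -0.0004, 0], [0, 0, -0.123]], [[-0.0108, 0.0010, 0], [0, 0, -0.123]], [[-0.0106, 0.0022, 0], [0, 0, -0.123]], [[-0.0102, 0.0036, 0], [0, 0, -0.123]], [[-0.0097, 0.0047, 0], [0, 0, -0.123]]]
  end 489.3 -219.4 phi -119.65
[[[-0.0091, 0.0059, 0], [0, 0, -0.123]]]
  end 480.2 -213.5 phi -126.69
```

Request:
{"api": "drive_tool", "payload": {"motion": [[[0.0076, 0.003, 0], [0, 0, 0]], [[0.0076, 0.003, 0], [0, 0, 0]], [[0.0038, -0.0098, 0], [0, 0, -0.123]], [[0.0026, -0.0102, 0], [0, 0, -0.123]], [[0.0012, -0.0106, 0], [0, 0, -0.123]], [[-0.0001, -0.0106, 0], [0, 0, -0.123]], [[-0.0013, -0.0107, 0], [0, 0, -0.123]], [[-0.0027, -0.0104, 0], [0, 0, -0.123]], [[-0.0045, -0.0099, 0], [0, 0, -0.123]], [[-0.0057, -0.0092, 0], [0, 0, -0.123]]]}}

```text
time_s: 18.15
ee_pos: [605.2, -194.1, 60.4]
ee_rot: [-179.9, 0.0, 54.5]
force: [-0.7, 0.1, -0.0]
gripper_width: 0.2
```

Request:
{"api": "drive_tool", "payload": {"motion": [[[-0.0067, -0.0084, 0], [0, 0, -0.123]], [[-0.0078, -0.0076, 0], [0, 0, -0.123]], [[-0.0086, -0.0065, 0], [0, 0, -0.123]], [[-0.0093, -0.0055, 0], [0, 0, -0.123]], [[-0.01, -0.0043, 0], [0, 0, -0.123]], [[-0.0103, -0.003, 0], [0, 0, -0.123]], [[-0.0107, -0.0017, 0], [0, 0, -0.123]], [[-0.0108, -0.0004, 0], [0, 0, -0.123]], [[-0.0108, 0.001, 0], [0, 0, -0.123]], [[-0.0106, 0.0022, 0], [0, 0, -0.123]]]}}

```text
time_s: 18.98
ee_pos: [509.0, -228.0, 60.7]
ee_rot: [180.0, 0.1, -16.0]
force: [0.3, -0.4, 0.1]
gripper_width: 0.8
```

Request:
{"api": "drive_tool", "payload": {"motion": [[[-0.0102, 0.0036, 0], [0, 0, -0.123]], [[-0.0097, 0.0047, 0], [0, 0, -0.123]], [[-0.0091, 0.0059, 0], [0, 0, -0.123]], [[0.0048, 0.0064, 0], [0, 0, 0]], [[0.0048, 0.0064, 0], [0, 0, 0]], [[0.0007, 0.001, 0], [0, 0, 0]], [[0.0007, 0.001, 0], [0, 0, 0]], [[0.0007, 0.001, 0], [0, 0, 0]], [[0, 0, 0], [0, 0, 0]], [[0, 0, 0], [0, 0, 0]]]}}

```text
time_s: 19.82
ee_pos: [490.3, -200.7, 61.0]
ee_rot: [179.5, 0.1, -36.3]
force: [-9.9, -12.8, 3.0]
gripper_width: 0.3
```

```bash
python3 look.py w11; python3 orb.py 491.9 -197.7 -126.69 68.4 68.2 6.589 22
```

```text
19.8667 [ 490.26 -200.68   61.02] [ 1.7954e+02  6.0000e-02 -3.6310e+01] [-10.1 -12.3   4.2] [-23.2  22.8 107.6  -0.6  49.8  13.5]
r,phi 71.74928941164295 -126.36014975744364 line (np.float64(-127.88137046279135), np.float64(163.38888888888889), np.float64(5.5))
[[[0.0066, -0.0043, 0], [0, 0, 0.115]], [[0.0070, -0.0036, 0], [0, 0, 0.115]], [[0.0074, -0.0026, 0], [0, 0, 0.115]], [[0.0077, -0.0019, 0], [0, 0, 0.115]], [[0.0077, -0.0009, 0], [0, 0, 0.115]], [[0.0079, -0.0000, 0], [0, 0, 0.115]], [[0.0078, 0.0008, 0], [0, 0, 0.115]], [[0.0076, 0.0017, 0], [0, 0, 0.115]], [[0.0074, 0.0026, 0], [0, 0, 0.115]], [[0.0071, 0.0035, 0], [0, 0, 0.115]]]
  end 566.1 -202.4 phi -60.80
[[[0.0066, 0.0042, 0], [0, 0, 0.115]], [[0.0061, 0.0049, 0], [0, 0, 0.115]], [[0.0054, 0.0056, 0], [0, 0, 0.115]], [[0.0048, 0.0062, 0], [0, 0, 0.115]], [[0.0041, 0.0067, 0], [0, 0, 0.115]], [[0.0033, 0.0072, 0], [0, 0, 0.115]], [[0.0024, 0.0074, 0], [0, 0, 0.115]], [[0.0015, 0.0077, 0], [0, 0, 0.115]], [[0.0007, 0.0078, 0], [0, 0, 0.115]], [[-0.0003, 0.0079, 0], [0, 0, 0.115]]]
  end 600.7 -136.8 phi 5.09
[[[-0.0011, 0.0077, 0], [0, 0, 0.115]], [[-0.0020, 0.0076, 0], [0, 0, 0.115]]]
  end 597.6 -121.5 phi 18.27
```

View pics/w11.png

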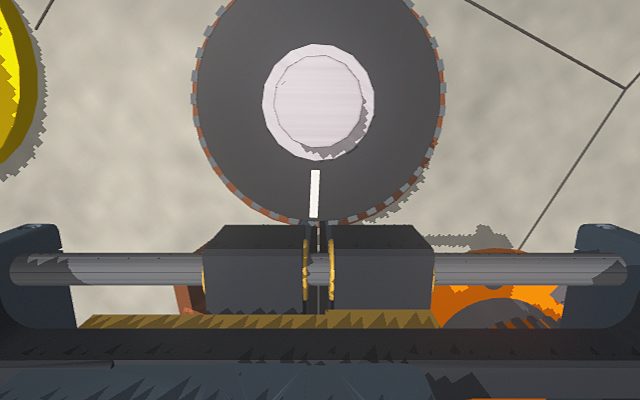

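Request:
{"api": "drive_tool", "payload": {"motion": [[[0.0066, -0.0043, 0], [0, 0, 0.115]], [[0.007, -0.0036, 0], [0, 0, 0.115]], [[0.0074, -0.0026, 0], [0, 0, 0.115]], [[0.0077, -0.0019, 0], [0, 0, 0.115]], [[0.0077, -0.0009, 0], [0, 0, 0.115]], [[0.0079, 0, 0], [0, 0, 0.115]], [[0.0078, 0.0008, 0], [0, 0, 0.115]], [[0.0076, 0.0017, 0], [0, 0, 0.115]], [[0.0074, 0.0026, 0], [0, 0, 0.115]], [[0.0071, 0.0035, 0], [0, 0, 0.115]]]}}

```text
time_s: 20.7
ee_pos: [569.1, -205.2, 61.1]
ee_rot: [179.6, -0.0, 29.8]
force: [0.6, -8.1, -1.4]
gripper_width: 0.6
```

Request:
{"api": "drive_tool", "payload": {"motion": [[[0.0066, 0.0042, 0], [0, 0, 0.115]], [[0.0061, 0.0049, 0], [0, 0, 0.115]], [[0.0054, 0.0056, 0], [0, 0, 0.115]], [[0.0048, 0.0062, 0], [0, 0, 0.115]], [[0.0041, 0.0067, 0], [0, 0, 0.115]], [[0.0033, 0.0072, 0], [0, 0, 0.115]], [[0.0024, 0.0074, 0], [0, 0, 0.115]], [[0.0015, 0.0077, 0], [0, 0, 0.115]], [[0.0007, 0.0078, 0], [0, 0, 0.115]], [[-0.0003, 0.0079, 0], [0, 0, 0.115]]]}}

```text
time_s: 21.53
ee_pos: [605.1, -137.0, 61.4]
ee_rot: [179.6, 0.2, 95.6]
force: [4.1, -1.6, -1.1]
gripper_width: 0.4
```

```bash
python3 look.py w12
```

```text
21.5833 [ 604.89 -135.35   61.45] [1.7963e+02 9.0000e-02 9.5850e+01] [ 6.   0.1 -1.3] [ -13.7   29.3   95.6    0.    54.7 -109.6]
r,phi 72.47898417341915 5.975666123320468 line (np.float64(-0.24125132258062476), np.float64(124.22222222222223), np.float64(5.25))
```

View pics/w12.png

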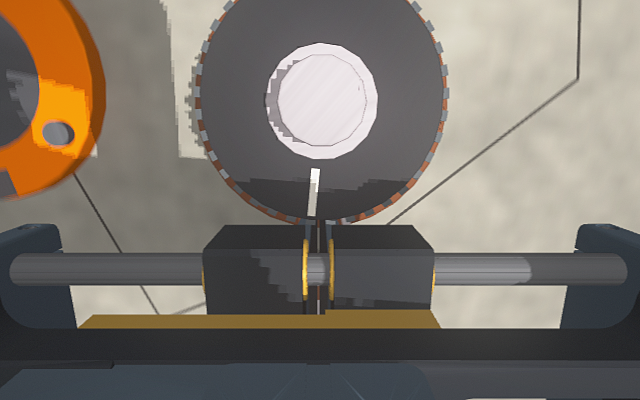

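The line reads -0.2° at (314,192), so 18° remain to the pointer at 17.7°.

```bash
python3 orb.py 600.7 -136.8 5.09 68.2 68.2 3.0 6
```

```text
[[[-0.0004, 0.0035, 0], [0, 0, 0.052]], [[-0.0006, 0.0035, 0], [0, 0, 0.052]], [[-0.0007, 0.0034, 0], [0, 0, 0.052]], [[-0.0010, 0.0034, 0], [0, 0, 0.052]], [[-0.0011, 0.0034, 0], [0, 0, 0.052]], [[-0.0013, 0.0033, 0], [0, 0, 0.052]]]
  end 595.6 -116.3 phi 22.97
```

Request:
{"api": "drive_tool", "payload": {"motion": [[[-0.0004, 0.0035, 0], [0, 0, 0.052]], [[-0.0006, 0.0035, 0], [0, 0, 0.052]], [[-0.0007, 0.0034, 0], [0, 0, 0.052]], [[-0.001, 0.0034, 0], [0, 0, 0.052]], [[-0.0011, 0.0034, 0], [0, 0, 0.052]], [[-0.0013, 0.0033, 0], [0, 0, 0.052]], [[0, 0, 0], [0, 0, 0]], [[0, 0, 0], [0, 0, 0]], [[0, 0, 0], [0, 0, 0]], [[0, 0, 0], [0, 0, 0]]]}}

```text
time_s: 22.42
ee_pos: [599.8, -115.3, 61.5]
ee_rot: [179.6, 0.1, 113.0]
force: [6.3, 2.4, -2.0]
gripper_width: 0.1
```

```bash
python3 look.py w13
```

```text
22.4667 [ 599.83 -115.27   61.46] [1.7961e+02 1.2000e-01 1.1295e+02] [ 5.4  2.2 -2. ] [ -12.    28.6   96.9    0.2   54.1 -125.1]
r,phi 72.49680563341262 22.403281085364664 line (np.float64(17.019157260212562), np.float64(104.1111111111111), np.float64(5.25))
```

Request:
{"api": "drive_tool", "payload": {"motion": [[[0.0046, 0.002, 0], [0, 0, 0]], [[0.0074, 0.0031, 0], [0, 0, 0]], [[0.0074, 0.0031, 0], [0, 0, 0]], [[0.0046, 0.002, 0.01], [0, 0, 0]], [[0.0046, 0.002, 0.02], [0, 0, 0]], [[0, 0, 0.025], [0, 0, 0]], [[0, 0, 0.025], [0, 0, 0]], [[0, 0, 0.025], [0, 0, 0]], [[0, 0, 0.015], [0, 0, 0]], [[0, 0, 0], [0, 0, 0]]]}}

```text
time_s: 23.3
ee_pos: [626.7, -104.0, 184.9]
ee_rot: [179.7, 0.2, 113.0]
force: [1.7, 0.2, -0.9]
gripper_width: 0.5
```

```bash
python3 look.py w14
python3 - <<'E'
from h import *
im=env.grab_frame("top")[:,:,::-1].copy();cv2.imwrite('pics/t2.png',im);print(env.state()['force'])
E
```

```text
23.35 [ 625.47 -103.86  182.5 ] [1.7984e+02 1.1000e-01 1.1300e+02] [-1.   0.2 -0.8] [ -10.5   24.7   84.4    0.    70.7 -123.5]
r,phi 100.55819674061463 22.846404359088766 line (np.float64(17.03899413527956), np.float64(102.27777777777777), np.float64(5.25))
[ 0.17822837 -0.0223605  -0.90709985]
```

View pics/w14.png

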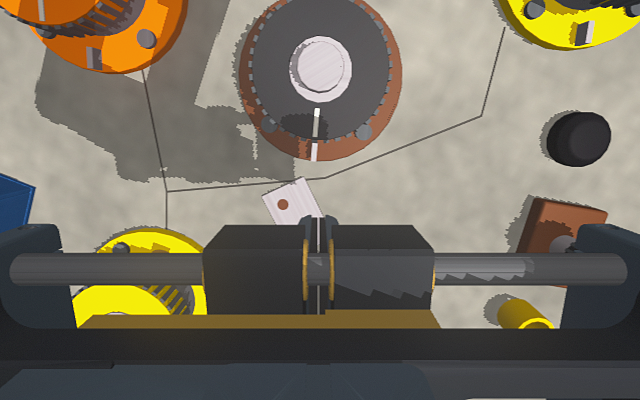

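The line (317,122) now lies on the pointer (315,150) at 17.0°, and the strokes summed give 719° ≈ two turns. Next, the piston.

Request:
{"api": "drive_tool", "payload": {"motion": [[[-0.0091, -0.0039, -0.003], [0, 0, 0]], [[-0.0091, -0.0039, -0.006], [0, 0, 0]], [[-0.0091, -0.0039, -0.006], [0, 0, 0]], [[-0.0091, -0.0039, -0.006], [0, 0, 0]], [[-0.0091, -0.0039, -0.006], [0, 0, 0]], [[-0.0091, -0.0039, -0.006], [0, 0, 0]], [[-0.0091, -0.0039, -0.006], [0, 0, 0]], [[-0.0091, -0.0039, -0.006], [0, 0, 0]], [[-0.0091, -0.0038, -0.006], [0, 0, 0]], [[-0.0091, -0.0038, -0.006], [0, 0, 0]]]}}

```text
time_s: 24.23
ee_pos: [531.4, -142.5, 121.6]
ee_rot: [-179.8, -0.2, 113.0]
force: [0.3, 0.7, -0.4]
gripper_width: 0.6
```

Request:
{"api": "drive_tool", "payload": {"motion": [[[0, 0, -0.006], [0, 0, 0]], [[0, 0, -0.005], [0, 0, 0]], [[0, 0, -0.003], [0, 0, 0]], [[0, 0, -0.002], [0, 0, 0]], [[0, 0, -0.002], [0, 0, 0]], [[0, 0, -0.001], [0, 0, 0]], [[0, 0, -0.001], [0, 0, 0]], [[0, 0, 0], [0, 0, 0]], [[0, 0, 0], [0, 0, 0]], [[0, 0, 0], [0, 0, 0]]]}}

```text
time_s: 25.07
ee_pos: [533.2, -142.8, 104.2]
ee_rot: [180.0, 0.0, 113.0]
force: [0.2, -1.1, 0.0]
gripper_width: 1.0
```

```bash
python3 look.py w15
python3 - <<'E'
from h import *
im=env.grab_frame("side")[:,:,::-1].copy();cv2.imwrite('pics/s15.png',cv2.resize(im[90:200,290:430],None,fx=5,fy=5))
E
```

```text
25.1167 [ 533.19 -142.8   104.18] [1.7998e+02 1.0000e-02 1.1299e+02] [-0.2 -0.8  0.2] [ -16.2   21.6  101.9    0.    56.5 -129.2]
r,phi 0.40392370103562936 14.168299591037334 line (np.float64(102.00256952049784), np.float64(19.250000000000007), np.float64(85.25))
```

View pics/s15.png

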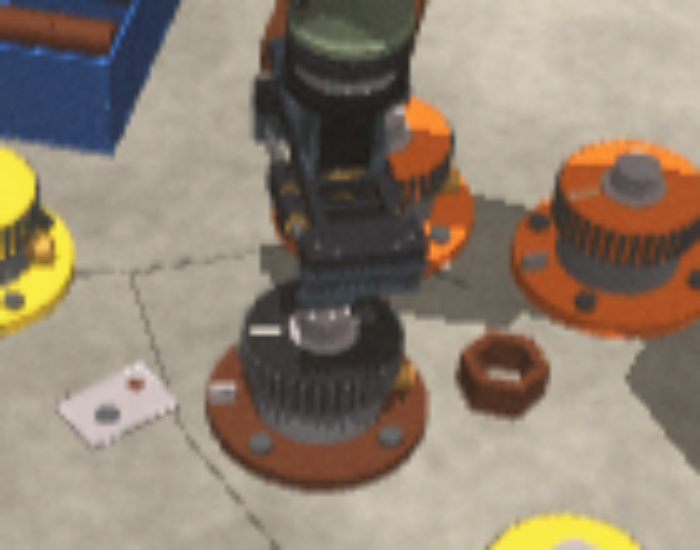

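The fingers are over the piston at (322,326) in this crop, and the ring line is at the fin. Pressing down.

Request:
{"api": "drive_tool", "payload": {"motion": [[[0, 0, -0.002], [0, 0, 0]], [[0, 0, -0.002], [0, 0, 0]], [[0, 0, -0.002], [0, 0, 0]], [[0, 0, -0.002], [0, 0, 0]], [[0, 0, -0.002], [0, 0, 0]], [[0, 0, -0.002], [0, 0, 0]], [[0, 0, -0.002], [0, 0, 0]], [[0, 0, -0.002], [0, 0, 0]], [[0, 0, -0.001], [0, 0, 0]], [[0, 0, -0.001], [0, 0, 0]]]}}

```text
time_s: 26.0
ee_pos: [533.1, -142.8, 86.3]
ee_rot: [180.0, 0.0, 113.0]
force: [-1.3, 0.4, 6.5]
gripper_width: 0.6
```

Request:
{"api": "drive_tool", "payload": {"motion": [[[0, 0, -0.0005], [0, 0, 0]], [[0, 0, -0.0005], [0, 0, 0]], [[0, 0, -0.0005], [0, 0, 0]], [[0, 0, -0.0005], [0, 0, 0]], [[0, 0, 0], [0, 0, 0]], [[0, 0, 0], [0, 0, 0]], [[0, 0, 0], [0, 0, 0]], [[0, 0, 0], [0, 0, 0]], [[0, 0, 0], [0, 0, 0]], [[0, 0, 0], [0, 0, 0]]]}}

```text
time_s: 26.83
ee_pos: [533.2, -142.8, 86.2]
ee_rot: [179.9, 0.0, 113.0]
force: [-4.4, 1.6, 16.3]
gripper_width: 0.8
```

Request:
{"api": "drive_tool", "payload": {"motion": [[[0, 0, -0.0005], [0, 0, 0]], [[0, 0, -0.0005], [0, 0, 0]], [[0, 0, -0.0005], [0, 0, 0]], [[0, 0, -0.0005], [0, 0, 0]], [[0, 0, 0], [0, 0, 0]], [[0, 0, 0], [0, 0, 0]], [[0, 0, 0], [0, 0, 0]], [[0, 0, 0], [0, 0, 0]], [[0, 0, 0], [0, 0, 0]], [[0, 0, 0], [0, 0, 0]]]}}

```text
time_s: 27.67
ee_pos: [533.2, -142.8, 86.1]
ee_rot: [179.9, 0.1, 113.0]
force: [-7.5, 2.0, 28.3]
gripper_width: -0.1
```

Request:
{"api": "drive_tool", "payload": {"motion": [[[0, 0, 0.004], [0, 0, 0]], [[0, 0, 0.005], [0, 0, 0]], [[0, 0, 0.01], [0, 0, 0]], [[0, 0, 0.015], [0, 0, 0]], [[0, 0, 0.02], [0, 0, 0]], [[0.009, 0.004, 0.02], [0, 0, 0]], [[0.018, 0.008, 0.02], [0, 0, 0]], [[0.018, 0.008, 0.01], [0, 0, 0]], [[0.018, 0.008, 0], [0, 0, 0]], [[0.018, 0.008, 0], [0, 0, 0]]]}}

```text
time_s: 28.5
ee_pos: [615.3, -106.5, 187.1]
ee_rot: [179.9, 0.1, 113.0]
force: [0.6, -0.1, 0.0]
gripper_width: 0.7
```

Request:
{"api": "drive_tool", "payload": {"motion": [[[0.01, 0.004, 0], [0, 0, 0]], [[0, 0, 0], [0, 0, 0]], [[0, 0, 0], [0, 0, 0]], [[0, 0, 0], [0, 0, 0]], [[0, 0, 0], [0, 0, 0]], [[0, 0, 0], [0, 0, 0]], [[0, 0, 0], [0, 0, 0]], [[0, 0, 0], [0, 0, 0]], [[0, 0, 0], [0, 0, 0]], [[0, 0, 0], [0, 0, 0]]]}}

```text
time_s: 29.33
ee_pos: [624.0, -102.9, 186.1]
ee_rot: [180.0, -0.0, 113.0]
force: [0.2, -0.9, 0.3]
gripper_width: 0.3
```

```bash
python3 look.py w16
python3 - <<'E'
from h import *
im=env.grab_frame("side")[:,:,::-1].copy();cv2.imwrite('pics/s16f.png',im);c=cv2.resize(im[100:200,290:430],None,fx=5,fy=5);cv2.imwrite('pics/s16.png',c)
E
```

```text
29.3833 [ 624.   -102.84  186.04] [180.    -0.   112.98] [ 0.   0.3 -0.6] [ -10.4   24.5   84.2    0.    71.4 -123.4]
r,phi 99.61087218436144 23.71510247722772 line (np.float64(17.002097566485816), np.float64(92.8888888888889), np.float64(5.25))
```

View pics/w16.png

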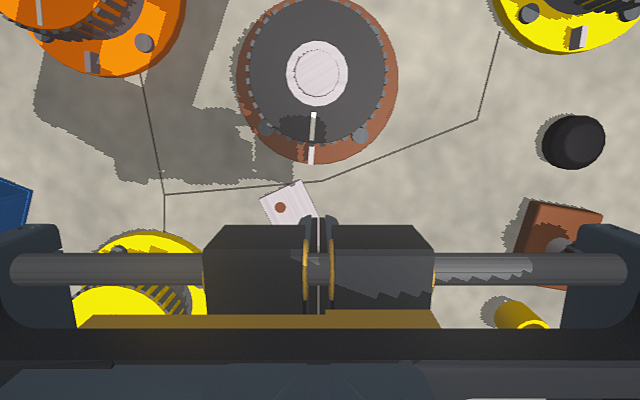

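View pics/s16.png

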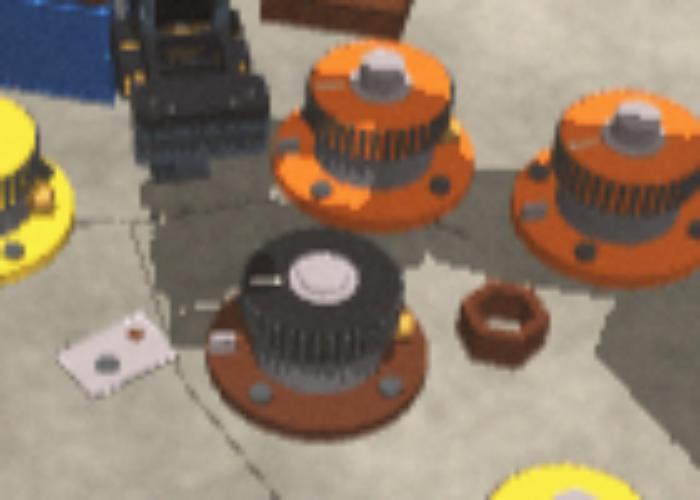

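View pics/s16f.png

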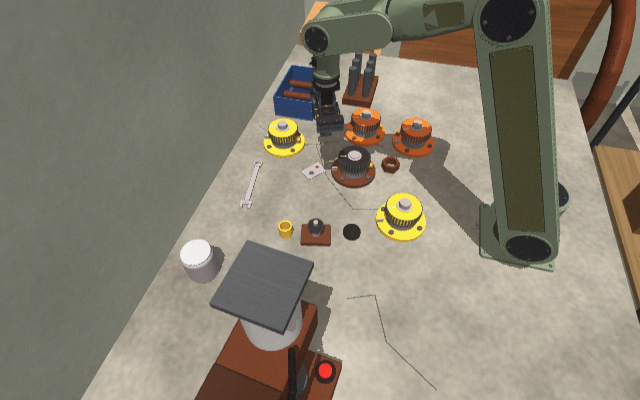

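The piston is down and nearly level with the hub, the line is still at the pointer, the bystanders look unmoved, and the gripper is clear. Handing in.

```bash
python3 -c "
from workcell import env
print(env.job_done())"
```

```text
the job is handed in; nothing more can be done
None
```

The ring is loosened by two full turns with its bright line back at the pointer, and the piston is pressed all the way down. I handed the job in at about 29.4 s with the gripper clear.

- **Ring:** I rolled it counter-clockwise in four fingertip strokes, reading the line between them. Together they come to about 719°. The last view has the line at 17.0° and the pointer at about 17.7°, so it stops just under 1° short.
- **Piston:** I pressed it only after the ring was done. The fingertip stopped at 86.1 mm and stayed there while the force rose from 16 to 28 N. The side picture then showed the piston low on the hub.
- **Other checks:** In the pictures, the thumbwheel stand, press button, nut, shim, sleeve and dust cap look as they were found. I judged that by eye and did not measure it. The highest wrist force in the readings was about 31 N, briefly as the finger met the rim for the second stroke.
- **Disagreements:** The ring lagged the finger by a few degrees in each stroke, so I went by the camera readings. The contact forces put the ring's axis about 0.6 mm from my first camera estimate, and I corrected for that after the first stroke.

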